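# Clamp a specimen block with a fold-out crank

### The arm

A 6-joint arm with a two-finger parallel gripper is mounted at the origin on a cart in front of the work surface, level with it; the furniture and walls round the work are solid. World frame = base frame: x ahead of the robot, y to its left, z up, the work surface at z = 0. Lengths are in m, angles in rad, forces in N, time in s.
With the tool pointing down it reaches from about 0.3 to 0.775 m from the base axis. Payload 14.6 kg.
Tool frame: the origin (TCP) lies at the very end of the fingers, on their centre line; the grasp point (between the pads) lies 19 mm behind it; z points along the fingers, y is the direction in which the jaws open and shut (so a half turn about z gives the same grasp; the last joint's range is limited). The gripper opens to 94 mm and grips with 3 to 60 N. Pads are 16 mm wide; open, the fingers measure 119 mm over their backs; the gripper's body (75 mm by 177 mm) begins 78 mm behind the grasp point.
Start: joints at [-1.407, 0.3, 1.521, -0, 1.321, -0.067], TCP at [0.126, -0.535, 0.205] pointing down, gripper open.
Joint ranges: [-3.03, 3.03], [-0.79, 2.21], [0.23, 2.52], [-1.04, 4.18], [0, 3.07], [-2.55, 2.55]. Speed limits (rad/s): [2.22, 2.22, 2.57, 3.14, 3.14, 3.14].

### API

Orientations are given as [roll, pitch, yaw] about the fixed x, y, z axes, in that order (R = Rz(yaw) Ry(pitch) Rx(roll)).
In Python, from station import get_obs, vision, hand_in gives the robot as it stands.
- The arm moves only by the tool play_rows, never from a script. Its argument "moves" is a list of rows, each an object with "claw": the opening, from 0 (shut) to 1 (fully open); "linear": the shift along the tool's x, y, z in mm, a list of three; "turn": the turn, a rotation vector about the tool's x, y, z in rad, a list of three. In form: [{"claw": claw, "linear": [tx, ty, tz], "turn": [ax, ay, az]}, ...]. A call has 1 to 8 rows; each row is the pose to reach, as a shift and turn from the pose measured when the call began, along the tool's axes at that moment; what a row does not reach only later rows make up. A row lasts 1/8 s, in which the tool goes at most 62.5 mm and 10.7 degrees, less where a joint would pass 70% of its speed; a pose out of reach is approached as far as the arm can. A call with a gripper value outside its range is refused whole. The fingers move at their own pace and stop on an object; "force" is the grip in N (left out, the last holds). Time passes only in rows, so rows that repeat a pose let the fingers close. It gives the time, the measured TCP pose, the force and the opening at its end, in the units of the state.
- get_obs(): the state, without advancing time (a new reading comes with each control period).
- vision.camera(name): name is "side" or "top"; returns the picture (400x640x3 uint8, blue, green, red); there is no depth.
- vision.camera_info(name): a dict with "camera_matrix" (3x3 intrinsics, pixels), "rvec" (rotation vector, rad) and "tvec" (3), from world to camera coordinates, as OpenCV has them. Camera axes: x right, y down, z forward; pixel columns grow to the right and rows downward; lengths in m; the calibration is good to about 2 mm. A picture is of the moment at which its call begins. camera_info takes no time and is no camera call.
- hand_in(): hands the job in, once; it reports no verdict.
The state is a dict: "time_s": time; "qpos": joint angles; "joint_vel": joint speeds; "tau": joint torques, N m; "ee_pos": TCP position; "eef_rot": TCP orientation; "force": force on the tool from outside, world axes, zero at the start; "moment": the same for the moment, N m; "grip_width": finger opening in m.
Only numpy, scipy, OpenCV 4.12 (cv2) and the standard library are available. Lean on these libraries where they do the work, as an engineer would, in place of code of your own. Each camera call takes 0.05 s, during which the arm holds its last target.

### The job

Clamp the specimen block in the trimming vise for cutting: swing the crank's folded handle out until it stands up, and crank clockwise (seen from above) until the sprung pad has pushed the block against the far jaw and holds it firmly, going by the rise in resistance, without crushing the block. Leave it clamped, with the handle folded back down flat over the crank's hub.

Things in the scene. Friction and masses are not known exactly. Their poses are not given: they have to be found in the camera images.
- vise: Trimming vise, fixed on the worktop: grey base 96 x 264 mm; white gear housing 80 x 70 mm, top at 61 mm, under the crank; two jaws along the base to local -y of the housing. Origin on the worktop, on the crank's vertical axis; z up. The sliding jaw starts next to the housing; the far jaw is a fixed block 74 x 20 x 40 mm, set anew each time anywhere within 26 mm along the base; that setting is not reported.
- spindle (a point): Point on the crank's vertical axis, 125 mm above the worktop, level with the handle's pivot. The dark steel crank arm is 18 mm wide, its top at 96 mm; hub radius 16 mm, hub top at 100 mm.
- pivot (a point): Pivot pin of the folding handle, on the free end of the crank arm, 60 mm from the spindle axis, 125 mm above the worktop, between two lugs (top at 131 mm, 20 mm apart outside). The pin is level and square to the arm: the handle swings in the upright plane through spindle and pivot.
- knob (a point): Centre of the black ball knob, 24 mm in diameter, on a 10 mm thick stem, 50 mm from the pivot. Folded, the stem lies level along the arm and the knob over the hub, 10 mm from the spindle axis, 125 mm high; swung out, it stands over the pivot, 175 mm high, and circles the spindle at 60 mm radius. The ball swivels freely all ways on the stem; folded, grip it from both sides of the arm.
- handle (a joint): Fold angle of the handle in rad: 0 folded flat over the hub, 1.57 upright over the pivot, stop at 1.70 (leaning slightly outward). Stays where it is left; takes about 1 N at the knob to swing.
- crank (a joint): Crank angle in rad; grows clockwise seen from above and closes the jaw by 6.4 mm per rad; range 0 to 11.3, starts at 0 to 2. Self-locking: stays where it is left, even under load. With the handle upright, friction alone takes about 6 N along the circle at the knob to keep it turning (part or all of this fades when paused); each 10 N of clamping adds about 1.1 N.
- pad: Rubber pad 60 x 6 x 32 mm, sprung on the sliding jaw, facing the block; origin 74 mm to the vise's local +y of its face. It yields 1 mm per 8 N: once the block meets the far jaw, one rad of crank adds about 40 to 50 N. A firm clamp is 10 to 50 N, best 20 to 30 N: 2 to 3 N more at the knob than in free turning. Beyond 50 N the block is crushed.
- block: Specimen block: amber resin on a white cassette, 44 mm across the vise, 30 mm along it, 30 mm tall; origin at the centre of its underside, resting loose on the vise's bed, 22 mm above the worktop. There is a gap on either side: the pad first slides it against the far jaw.
There are look-alikes about, which are no part of the job. Of the things like the block, leave any that is green or turquoise; of the rest the larger one is meant.

How it is judged:
By the outcome, as a careful person would: the job done as asked, in the order asked, and still so for the second after the job is handed in, with the robot touching nothing.
It also fails if it takes over 72 s, if anything falls off the work surface, if the arm or the gripper's body presses on something with over 40 N, if the wrist force passes 120 N, or if a joint passes its speed limit or range.

## Working session

There is one attempt and no reset: what is moved stays moved. The work goes in short steps, Python scripts to look and compute and a tool call to move; the robot and the scene stay as the last step left them, time stands still between calls to the robot, and variables do not carry over. Pictures are saved under pics/ and viewed, and the job is handed in when it is done.

Besides the shell and the picture viewer there is one more tool, called after "Call:" by a JSON object that holds its "fn" and its "kwargs", one argument or row to a line. play_rows: Moves the arm, as the interface text tells. Its arguments: {"type":"object","properties":{"moves":{"type":"array","items":{"type":"object","properties":{"claw":{"type":"number"},"linear":{"type":"array","items":{"type":"number"}},"turn":{"type":"array","items":{"type":"number"}}}}},"force":{"type":"number"}},"required":["moves"]}

```bash
mkdir -p pics; ls
python3 - <<'E'
from station import get_obs, vision
import cv2
print(get_obs())
for n in ("side","top"):
    im=vision.camera(n); cv2.imwrite(f"pics/{n}0.png",im); i=vision.camera_info(n); print(n,i)
E
```

```text
pics
{'time_s': 0.0, 'qpos': array([-1.40658783e+00,  3.00469905e-01,  1.52157675e+00, -1.11740032e-05,
        1.32070784e+00, -6.65817822e-02]), 'joint_vel': array([ 8.89102143e-04,  5.77528890e-04,  2.94159128e-04,  4.40983697e-05,
       -5.57807222e-04,  6.40853309e-04]), 'tau': array([ 9.45769862e-04, -5.31805694e+01, -3.52739239e+01,  7.08472123e-02,
        2.44538515e-02, -1.03886248e-04]), 'ee_pos': array([ 0.12577165, -0.53515563,  0.20488882]), 'eef_rot': array([-3.14043266e+00, -6.65017681e-05,  2.30793007e-01]), 'force': array([-0.20529445,  0.09162444,  0.64427534]), 'moment': array([-0.01802455,  0.02376461,  0.00322596]), 'grip_width': 0.09383253751934793}
side {'camera_matrix': array([[395.70306175,   0.        , 323.03918751],
       [  0.        , 395.70306175, 196.01841969],
       [  0.        ,   0.        ,   1.        ]]), 'rvec': array([ 2.01687491, -0.23781035,  0.15064938]), 'tvec': array([-0.47457525,  0.14756977,  0.81098012])}
top {'camera_matrix': array([[447.85715697,   0.        , 318.21809105],
       [  0.        , 447.85715697, 201.92020669],
       [  0.        ,   0.        ,   1.        ]]), 'rvec': array([ 2.1469321 , -2.09958577,  0.15736554]), 'tvec': array([0.02018208, 0.50982777, 1.01885764])}
```

View pics/side0.png

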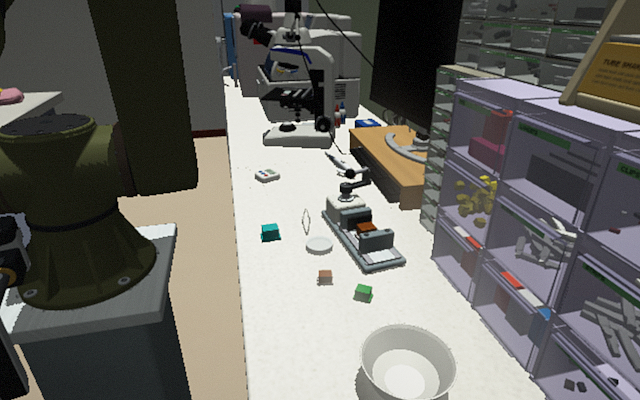

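View pics/top0.png

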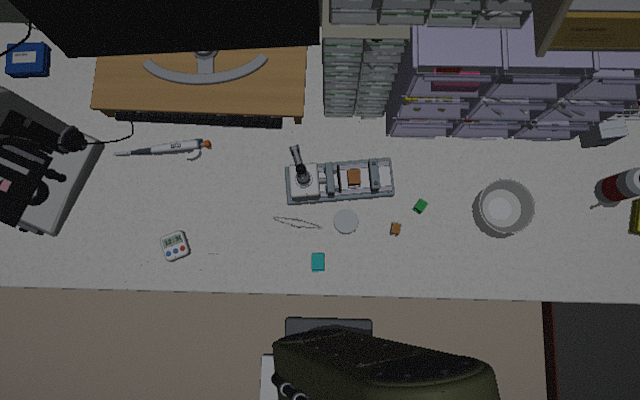

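```bash
cat > h.py <<'E'
import numpy as np, cv2
from station import get_obs, vision
def P(n):
    i=vision.camera_info(n); R,_=cv2.Rodrigues(np.array(i['rvec'])); return i['camera_matrix'],R,np.array(i['tvec']).ravel()
def px(n,p):
    K,R,t=P(n); c=R@np.array(p)+t; u=K@c; return u[:2]/u[2]
def ray(n,uv,z):
    K,R,t=P(n); d=R.T@np.linalg.inv(K)@np.array([uv[0],uv[1],1.]); o=-R.T@t; return o+d*(z-o[2])/d[2]
def crop(im,x0,y0,x1,y1,name,s):
    cv2.imwrite(name,cv2.resize(im[y0:y1,x0:x1],None,fx=s,fy=s,interpolation=cv2.INTER_CUBIC))
def tri(a,b):
    A=[];B=[]
    for n,uv in (('side',a),('top',b)):
        K,R,t=P(n); M=K@np.c_[R,t]
        for k in (0,1):
            r=uv[k]*M[2]-M[k]; A.append(r[:3]); B.append(-r[3])
    return np.linalg.lstsq(np.array(A),np.array(B),rcond=None)[0]
E
python3 - <<'E'
from h import *
crop(cv2.imread('pics/top0.png'),270,130,410,220,'pics/t0c.png',5.5)
crop(cv2.imread('pics/side0.png'),310,155,420,280,'pics/s0c.png',4.8)
E
```

```text
(no output)
```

View pics/t0c.png

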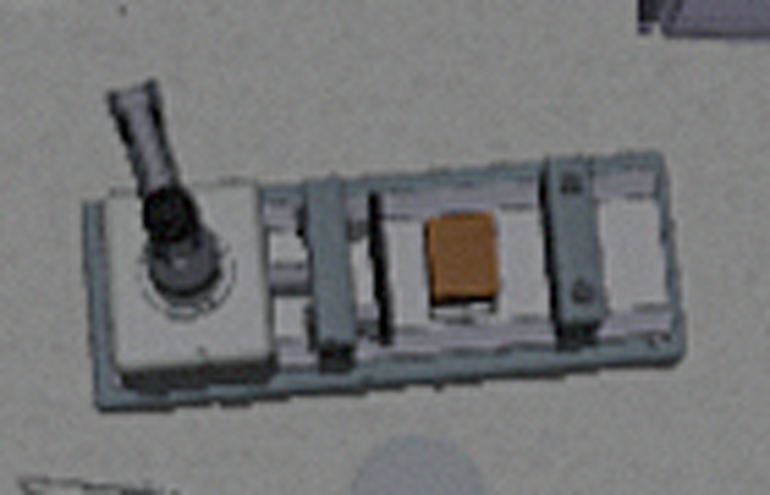

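View pics/s0c.png

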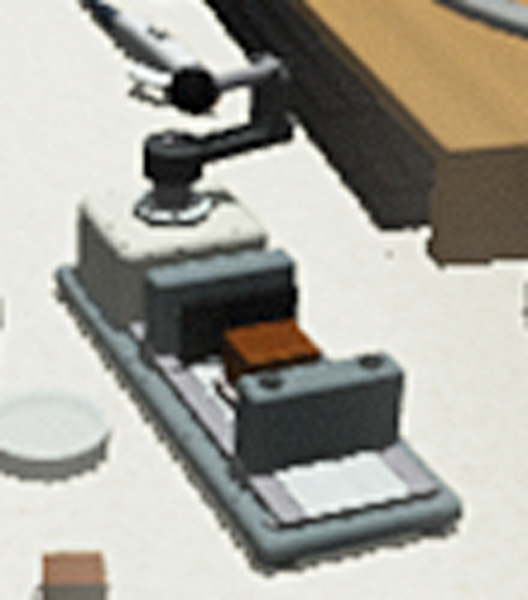

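Run:
```python
from h import *
T=lambda u,v:(270+u/5.5,130+v/5.5)
S=lambda u,v:(310+u/4.8,155+v/4.8)
k=tri(S(193,90),T(172,212)); print('knob tri',k,'top ray',ray('top',T(172,212),.125),'side ray',ray('side',S(193,90),.125))
p=tri(S(270,68),T(135,93)); print('pivot tri',p,ray('top',T(135,93),.129),ray('side',S(270,68),.129))
print('hub top',ray('top',T(186,265),.1),ray('side',S(175,140),.1))
for n,c,z in [('base TL',(83,200),.0),('base TR',(660,153),.0),('BR',(683,360),.0),('BL',(100,410),.0)]: print(n,ray('top',T(*c),.015))
for n,c in [('far jaw',[(545,165),(590,160),(606,325),(562,332)])]:
  for q in c: print(n,ray('top',T(*q),.062))
for q in [(372,195),(382,192),(398,338),(386,340)]: print('pad',ray('top',T(*q),.058))
for q in [(425,218),(494,212),(497,298),(430,304)]: print('block',ray('top',T(*q),.052))
for q in [(104,200),(254,185),(274,358),(120,375)]: print('hous',ray('top',T(*q),.061))
```

```text
knob tri [0.56992006 0.06888332 0.12557866] top ray [0.56962319 0.06900637 0.125     ] side ray [0.57096078 0.07034834 0.125     ]
pivot tri [0.61755599 0.08566945 0.1265383 ] [0.61784749 0.08524617 0.129     ] [0.61396387 0.07953261 0.129     ]
hub top [0.55349142 0.06415751 0.1       ] [0.56167606 0.06780294 0.1       ]
base TL [0.60162024 0.11628878 0.015     ]
base TR [ 0.62826355 -0.14246967  0.015     ]
BR [ 0.53388665 -0.15233453  0.015     ]
BL [0.50610471 0.10525874 0.015     ]
far jaw [ 0.60902102 -0.08667333  0.062     ]
far jaw [ 0.6115973  -0.10594969  0.062     ]
far jaw [ 0.539462  -0.1128527  0.062    ]
far jaw [ 0.53605801 -0.0942269   0.062     ]
pad [ 0.59537878 -0.01271875  0.058     ]
pad [ 0.59679064 -0.0170028   0.058     ]
pad [ 0.53284376 -0.02484315  0.058     ]
pad [ 0.53187179 -0.01974321  0.058     ]
block [ 0.58711822 -0.0359096   0.052     ]
block [ 0.5903555  -0.06567859  0.052     ]
block [ 0.55238915 -0.06728135  0.052     ]
block [ 0.54918346 -0.03855066  0.052     ]
hous [0.59020537 0.10256491 0.061     ]
hous [0.59807275 0.03815484 0.061     ]
hous [0.5225342  0.02778109 0.061     ]
hous [0.51385308 0.09307716 0.061     ]
```

Run:
```python
from h import *
print('stack bot', ray('side',(428,208),0), ray('top',(322,118),0),ray('top',(387,135),0), ray('top',(387,135),.1))
print('brown front', ray('side',(400,208),0),ray('top',(92,112),0.06),ray('top',(303,123),.06))
im=cv2.imread('pics/side0.png')
crop(im,330,50,480,260,'pics/s0d.png',2.8)
sp=np.array([.560,.066])
for x in (.66,.68,.70,.72):
  for z in (0,.1,.2,.3): print(x,z,px('side',(x,0,z)).round(),px('side',(x,-.1,z)).round(),px('top',(x,0,z)).round(),px('top',(x,-.1,z)).round())
```

```text
stack bot [7.94156442e-01 8.19893288e-02 5.55111512e-17] [0.7340596  0.02810836 0.        ] [ 0.69179742 -0.13717561  0.        ] [ 0.65868408 -0.12394528  0.1       ]
brown front [0.72182269 0.09911188 0.        ] [0.71778447 0.58902526 0.06      ] [0.69847758 0.07242904 0.06      ]
0.66 0 [393. 230.] [410. 253.] [332. 146.] [372. 147.]
0.66 0.1 [396. 192.] [415. 212.] [333. 134.] [377. 134.]
0.66 0.2 [400. 151.] [421. 167.] [334. 118.] [382. 119.]
0.66 0.3 [404. 105.] [427. 117.] [334.  99.] [388. 100.]
0.68 0 [400. 229.] [419. 251.] [333. 139.] [372. 139.]
0.68 0.1 [404. 191.] [424. 211.] [333. 125.] [377. 126.]
0.68 0.2 [408. 150.] [430. 167.] [334. 109.] [382. 110.]
0.68 0.3 [413. 104.] [436. 116.] [335.  89.] [388.  90.]
0.7 0 [408. 228.] [427. 250.] [333. 131.] [372. 132.]
0.7 0.1 [412. 190.] [433. 210.] [333. 117.] [377. 118.]
0.7 0.2 [417. 149.] [439. 166.] [334. 100.] [382. 101.]
0.7 0.3 [422. 104.] [446. 116.] [335.  79.] [388.  80.]
0.72 0 [416. 227.] [436. 249.] [333. 123.] [372. 124.]
0.72 0.1 [420. 189.] [442. 209.] [333. 109.] [377. 109.]
0.72 0.2 [425. 149.] [448. 165.] [334.  91.] [382.  92.]
0.72 0.3 [431. 103.] [456. 115.] [335.  69.] [388.  70.]
```

View pics/s0d.png

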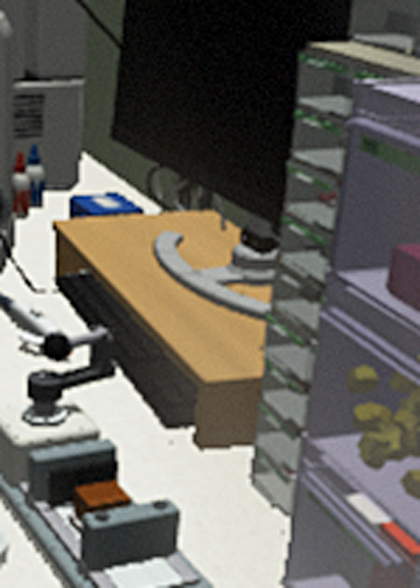

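```bash
cat >> h.py <<'E'
from scipy.spatial.transform import Rotation as Ro
def to(p,yaw=None):
    o=get_obs(); R=Ro.from_euler('xyz',o['eef_rot']); d=R.inv().apply(np.array(p)-o['ee_pos'])*1000
    w=None
    if yaw is not None: w=(R.inv()*Ro.from_euler('xyz',[np.pi,0,yaw])).as_rotvec().round(3)
    return d.round(1),w
def st():
    o=get_obs(); print('t',round(o['time_s'],2),'p',o['ee_pos'].round(4),'r',o['eef_rot'].round(3),'F',o['force'].round(2),'w',round(o['grip_width'],4)); return o
E
python3 - <<'E'
from h import *
st(); print(to([.569,.069,.20],.25)); print(to([.569,.069,.106],.25))
E
```

```text
t 0.1 p [ 0.1258 -0.5352  0.205 ] r [-3.141 -0.     0.231] F [-0.26 -0.89  0.09] w 0.0938
(array([ 569.7, -486.8,    5.5]), array([-0.001, -0.   , -0.019]))
(array([ 569.7, -486.7,   99.5]), array([-0.001, -0.   , -0.019]))
```

Call:
{"fn": "play_rows", "kwargs": {
  "moves": [
    {"claw": 1, "linear": [60, -51, 0], "turn": [0, 0, 0]},
    {"claw": 1, "linear": [105, -90, 0], "turn": [0, 0, 0]},
    {"claw": 1, "linear": [150, -128, 0], "turn": [0, 0, 0]},
    {"claw": 1, "linear": [195, -167, 0], "turn": [0, 0, 0]},
    {"claw": 1, "linear": [240, -205, 0], "turn": [0, 0, 0]},
    {"claw": 1, "linear": [285, -244, 0], "turn": [0, 0, 0]},
    {"claw": 1, "linear": [330, -282, 0], "turn": [0, 0, 0]},
    {"claw": 1, "linear": [375, -320, 0], "turn": [0, 0, 0]}
  ],
  "force": 35
}}

```text
time_s: 1.1
ee_pos: [0.4184, -0.136, 0.2053]
eef_rot: [-3.141, -0.0, 0.231]
force: [0.3, -1.5, 0.6]
grip_width: 0.0942
```

Run:
```python
from h import *
st(); print(to([.569,.069,.20],.25))
```

```text
t 1.1 p [ 0.4184 -0.136   0.2053] r [-3.141 -0.     0.231] F [ 0.29 -1.5   0.59] w 0.0942
(array([ 193.5, -165.1,    5.5]), array([-0.001, -0.   , -0.019]))
```

Call:
{"fn": "play_rows", "kwargs": {
  "moves": [
    {"claw": 1, "linear": [45, -38, 2], "turn": [0, 0, 0]},
    {"claw": 1, "linear": [90, -77, 4], "turn": [0, 0, 0]},
    {"claw": 1, "linear": [135, -115, 5], "turn": [0, 0, 0]},
    {"claw": 1, "linear": [175, -149, 5], "turn": [0, 0, 0]},
    {"claw": 1, "linear": [194, -165, 5], "turn": [0, 0, -0.02]},
    {"claw": 1, "linear": [194, -165, 5], "turn": [0, 0, -0.02]}
  ]
}}

```text
time_s: 1.85
ee_pos: [0.5697, 0.0702, 0.1996]
eef_rot: [-3.14, 0.001, 0.253]
force: [0.3, -0.7, 0.1]
grip_width: 0.0943
```

Run:
```python
from h import *
o=st(); print(to([.569,.069,.106],.25))
a=vision.camera('top');b=vision.camera('side')
crop(a,230,80,390,220,'pics/t1.png',4);crop(b,300,80,420,260,'pics/s1.png',3.3)
print(px('side',o['ee_pos']),px('top',o['ee_pos']))
```

```text
t 1.85 p [0.5697 0.0702 0.1996] r [-3.14e+00  1.00e-03  2.53e-01] F [ 0.33 -0.72  0.08] w 0.0943
(array([-0.8,  1.1, 93.6]), array([-0.001,  0.001,  0.003]))
[350.74261743 143.70876863] [298.65803749 159.71565249]
```

View pics/t1.png

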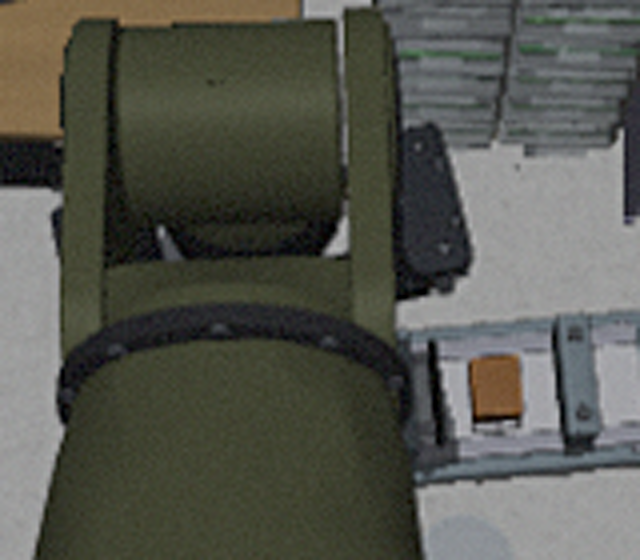

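View pics/s1.png

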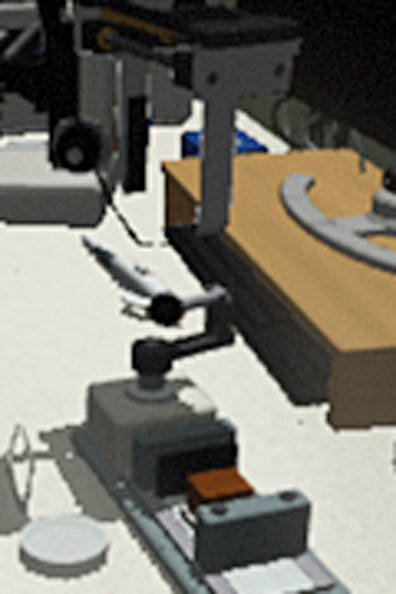

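Call:
{"fn": "play_rows", "kwargs": {
  "moves": [
    {"claw": 1, "linear": [0, 1, 40], "turn": [0, 0, 0]},
    {"claw": 1, "linear": [0, 1, 75], "turn": [0, 0, 0]},
    {"claw": 1, "linear": [0, 1, 93], "turn": [0, 0, 0]},
    {"claw": 1, "linear": [0, 1, 93], "turn": [0, 0, 0]}
  ]
}}

```text
time_s: 2.45
ee_pos: [0.5689, 0.0672, 0.1068]
eef_rot: [-3.14, 0.002, 0.25]
force: [0.5, -0.4, 0.4]
grip_width: 0.0941
```

Run:
```python
from h import *
o=st()
b=vision.camera('side')
crop(b,310,110,410,230,'pics/s2.png',4.5)
```

```text
t 2.45 p [0.5689 0.0672 0.1068] r [-3.14e+00  2.00e-03  2.50e-01] F [ 0.49 -0.37  0.42] w 0.0941
```

View pics/s2.png

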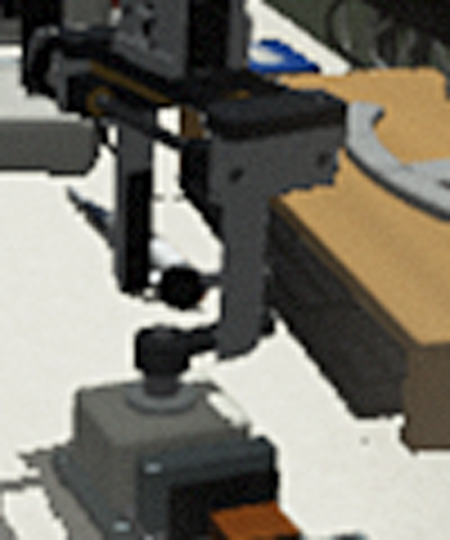

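Call:
{"fn": "play_rows", "kwargs": {
  "moves": [
    {"claw": 0.5, "linear": [0, 0, 0], "turn": [0, 0, 0]},
    {"claw": 0.2, "linear": [0, 0, 0], "turn": [0, 0, 0]},
    {"claw": 0.15, "linear": [0, 0, 0], "turn": [0, 0, 0]},
    {"claw": 0.1, "linear": [0, 0, 0], "turn": [0, 0, 0]},
    {"claw": 0.1, "linear": [0, 0, 0], "turn": [0, 0, 0]},
    {"claw": 0.1, "linear": [0, 0, 0], "turn": [0, 0, 0]}
  ],
  "force": 30
}}

```text
time_s: 3.25
ee_pos: [0.5695, 0.0673, 0.1079]
eef_rot: [-3.141, 0.0, 0.25]
force: [-0.5, -0.5, -0.6]
grip_width: 0.0372
```

Run:
```python
from h import *
o=st()
```

```text
t 3.25 p [0.5695 0.0673 0.1079] r [-3.141  0.     0.25 ] F [-0.46 -0.52 -0.64] w 0.0372
```

Still closing.

Call:
{"fn": "play_rows", "kwargs": {
  "moves": [
    {"claw": 0.1, "linear": [0, 0, 0], "turn": [0, 0, 0]},
    {"claw": 0.1, "linear": [0, 0, 0], "turn": [0, 0, 0]},
    {"claw": 0.1, "linear": [0, 0, 0], "turn": [0, 0, 0]},
    {"claw": 0.1, "linear": [0, 0, 0], "turn": [0, 0, 0]}
  ]
}}

```text
time_s: 3.75
ee_pos: [0.5685, 0.0707, 0.1076]
eef_rot: [-3.135, 0.001, 0.251]
force: [-6.9, 23.6, 2.3]
grip_width: 0.0223
```

Run:
```python
from h import *
o=st()
b=vision.camera('side')
crop(b,310,110,410,230,'pics/s3.png',4.5)
```

```text
t 3.75 p [0.5685 0.0707 0.1076] r [-3.135e+00  1.000e-03  2.510e-01] F [-6.92 23.57  2.32] w 0.0223
```

View pics/s3.png

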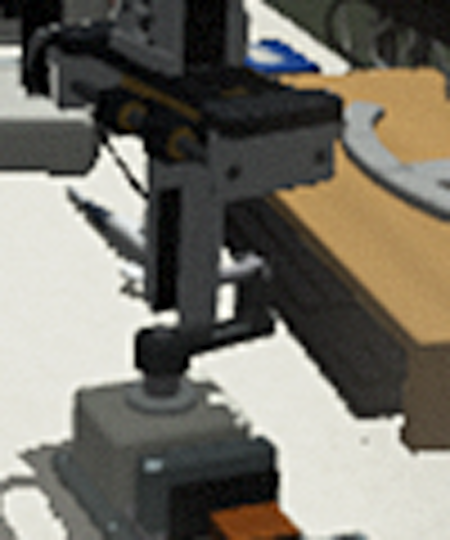

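Call:
{"fn": "play_rows", "kwargs": {
  "moves": [
    {"claw": 0.1, "linear": [1, 0, -10], "turn": [0, 0, 0]},
    {"claw": 0.1, "linear": [4, -0.4, -19.5], "turn": [0, 0, 0]},
    {"claw": 0.1, "linear": [8.7, -0.8, -28], "turn": [0, 0, 0]},
    {"claw": 0.1, "linear": [15, -1.4, -36], "turn": [0, 0, 0]},
    {"claw": 0.1, "linear": [23, -2, -42], "turn": [0, 0, 0]},
    {"claw": 0.1, "linear": [32, -2.9, -46.5], "turn": [0, 0, 0]},
    {"claw": 0.1, "linear": [41, -3.7, -49], "turn": [0, 0, 0]},
    {"claw": 0.1, "linear": [41, -3.7, -49], "turn": [0, 0, 0]}
  ]
}}

```text
time_s: 4.8
ee_pos: [0.6077, 0.0853, 0.157]
eef_rot: [-3.134, 0.001, 0.252]
force: [-1.9, 6.8, 2.8]
grip_width: 0.0223
```

Run:
```python
from h import *
o=st()
b=vision.camera('side')
crop(b,310,90,410,210,'pics/s4.png',4.5)
```

```text
t 4.8 p [0.6077 0.0853 0.157 ] r [-3.134e+00  1.000e-03  2.520e-01] F [-1.91  6.75  2.81] w 0.0223
```

View pics/s4.png

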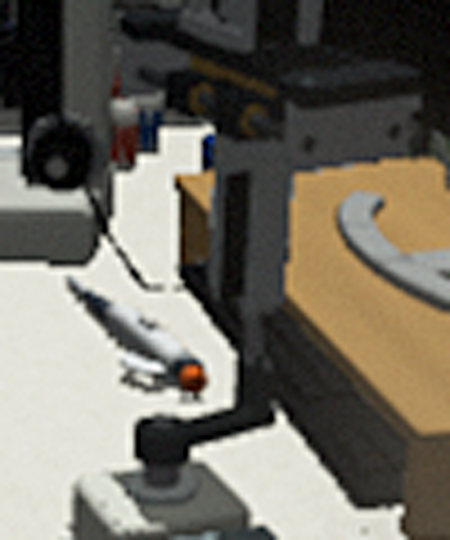

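Call:
{"fn": "play_rows", "kwargs": {
  "moves": [
    {"claw": 0.1, "linear": [4, -0.5, -0.5], "turn": [0, 0, 0]},
    {"claw": 0.1, "linear": [8, -1, -0.5], "turn": [0, 0, 0]},
    {"claw": 0.1, "linear": [8, -1, -0.5], "turn": [0, 0, 0]}
  ]
}}

```text
time_s: 5.22
ee_pos: [0.6155, 0.0884, 0.1577]
eef_rot: [-3.134, -0.0, 0.252]
force: [0.0, 2.5, 2.1]
grip_width: 0.0224
```

```bash
cat >> h.py <<'E'
C=np.array([.559,.068]); Rr=.060; Z=.157
def circ(step,n=8,th0=None,zz=None,yaw=None):
    o=st(); d=o['ee_pos'][:2]-C; th=np.arctan2(d[1],d[0]); r=np.hypot(*d)
    t=np.array([np.sin(th),-np.cos(th)])
    print('th',th.round(3),'r',r.round(4),'Ftan(resist)',(-o['force'][:2]@t).round(2),'Frad',(o['force'][:2]@d/r).round(2),'Fz',o['force'][2].round(2))
    if th0 is not None: th=th0
    for k in range(1,n+1):
        a=th-step*k
        print(to([C[0]+Rr*np.cos(a),C[1]+Rr*np.sin(a),Z if zz is None else zz],yaw))
E
python3 - <<'E'
from h import *
circ(.15,8)
E
```

```text
t 5.22 p [0.6155 0.0884 0.1577] r [-3.134 -0.     0.252] F [0.   2.5  2.08] w 0.0224
th 0.346 r 0.06 Ftan(resist) 2.35 Frad 0.85 Fz 2.08
(array([0.1, 9. , 0.6]), None)
(array([-1. , 17.9,  0.5]), None)
(array([-3.5, 26.5,  0.5]), None)
(array([-7.3, 34.7,  0.4]), None)
(array([-12.2,  42.2,   0.3]), None)
(array([-18.2,  48.9,   0.3]), None)
(array([-25.2,  54.7,   0.2]), None)
(array([-32.9,  59.3,   0.2]), None)
```

Call:
{"fn": "play_rows", "kwargs": {
  "moves": [
    {"claw": 0.1, "linear": [0, 9, 0.3], "turn": [0, 0, 0]},
    {"claw": 0.1, "linear": [-1, 17.9, 0.3], "turn": [0, 0, 0]},
    {"claw": 0.1, "linear": [-3.5, 26.5, 0.3], "turn": [0, 0, 0]},
    {"claw": 0.1, "linear": [-7.3, 34.7, 0.3], "turn": [0, 0, 0]},
    {"claw": 0.1, "linear": [-12.2, 42.2, 0.3], "turn": [0, 0, 0]},
    {"claw": 0.1, "linear": [-18.2, 48.9, 0.3], "turn": [0, 0, 0]},
    {"claw": 0.1, "linear": [-25.2, 54.7, 0.2], "turn": [0, 0, 0]},
    {"claw": 0.1, "linear": [-32.9, 59.3, 0.2], "turn": [0, 0, 0]}
  ],
  "force": 35
}}

```text
time_s: 6.22
ee_pos: [0.599, 0.0226, 0.1576]
eef_rot: [-3.134, -0.003, 0.252]
force: [3.8, 4.8, 2.8]
grip_width: 0.0224
```

Run:
```python
from h import *
circ(.15,8)
b=vision.camera('side');a=vision.camera('top')
crop(b,310,90,430,280,'pics/s5.png',3.1)
crop(a,270,130,410,220,'pics/t5.png',5)
```

```text
t 6.22 p [0.599  0.0226 0.1576] r [-3.134e+00 -3.000e-03  2.520e-01] F [3.79 4.83 2.83] w 0.0224
th -0.848 r 0.0605 Ftan(resist) 6.04 Frad -1.12 Fz 2.83
(array([-8.5,  3.1,  0.6]), None)
(array([-17.2,   5.2,   0.5]), None)
(array([-26.2,   6.1,   0.5]), None)
(array([-35.2,   5.6,   0.5]), None)
(array([-44. ,   3.8,   0.5]), None)
(array([-52.4,   0.7,   0.5]), None)
(array([-60.3,  -3.7,   0.5]), None)
(array([-67.4,  -9.1,   0.5]), None)
```

View pics/s5.png

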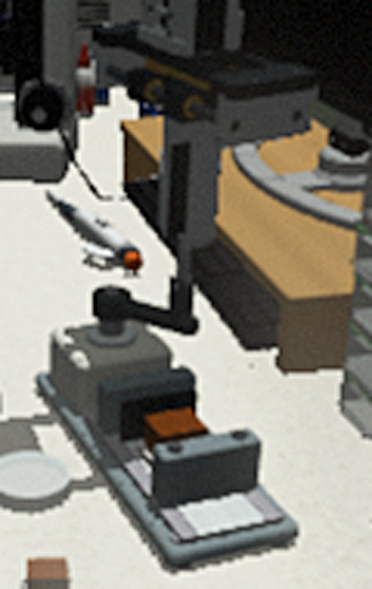

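Call:
{"fn": "play_rows", "kwargs": {
  "moves": [
    {"claw": 0.1, "linear": [-8.5, 3.1, 0.3], "turn": [0, 0, 0]},
    {"claw": 0.1, "linear": [-17.2, 5.2, 0.3], "turn": [0, 0, 0]},
    {"claw": 0.1, "linear": [-26.2, 6.1, 0.4], "turn": [0, 0, 0]},
    {"claw": 0.1, "linear": [-35.2, 5.6, 0.5], "turn": [0, 0, 0]},
    {"claw": 0.1, "linear": [-44, 3.8, 0.5], "turn": [0, 0, 0]},
    {"claw": 0.1, "linear": [-52.4, 0.7, 0.5], "turn": [0, 0, 0]},
    {"claw": 0.1, "linear": [-60.3, -3.7, 0.5], "turn": [0, 0, 0]},
    {"claw": 0.1, "linear": [-67.4, -9.1, 0.5], "turn": [0, 0, 0]}
  ]
}}

```text
time_s: 7.32
ee_pos: [0.5318, 0.0137, 0.1576]
eef_rot: [-3.136, -0.004, 0.251]
force: [5.6, -2.4, 3.6]
grip_width: 0.0224
```

Run:
```python
from h import *
circ(.15,8)
```

```text
t 7.33 p [0.5318 0.0137 0.1576] r [-3.136 -0.004  0.251] F [ 5.55 -2.41  3.65] w 0.0224
th -2.035 r 0.0607 Ftan(resist) 6.04 Frad -0.33 Fz 3.65
(array([-5.8, -6.9,  0.6]), None)
(array([-11.1, -14.2,   0.6]), None)
(array([-15.3, -22.2,   0.7]), None)
(array([-18.2, -30.7,   0.7]), None)
(array([-19.8, -39.5,   0.7]), None)
(array([-20.1, -48.5,   0.8]), None)
(array([-19. , -57.4,   0.8]), None)
(array([-16.6, -66.1,   0.9]), None)
```

Call:
{"fn": "play_rows", "kwargs": {
  "moves": [
    {"claw": 0.1, "linear": [-5.8, -6.9, 0], "turn": [0, 0, 0]},
    {"claw": 0.1, "linear": [-11.1, -14.2, 0], "turn": [0, 0, 0]},
    {"claw": 0.1, "linear": [-15.3, -22.2, 0], "turn": [0, 0, 0]},
    {"claw": 0.1, "linear": [-18.2, -30.7, 0], "turn": [0, 0, 0]},
    {"claw": 0.1, "linear": [-19.8, -39.5, 0], "turn": [0, 0, 0]},
    {"claw": 0.1, "linear": [-20.1, -48.5, 0], "turn": [0, 0, 0]},
    {"claw": 0.1, "linear": [-19, -57.4, 0], "turn": [0, 0, 0]},
    {"claw": 0.1, "linear": [-16.6, -66.1, 0], "turn": [0, 0, 0]}
  ]
}}

```text
time_s: 8.32
ee_pos: [0.4992, 0.0729, 0.1577]
eef_rot: [-3.138, -0.003, 0.251]
force: [0.6, -5.6, 0.8]
grip_width: 0.0223
```

Run:
```python
from h import *
circ(.15,8)
b=vision.camera('side')
crop(b,310,90,430,280,'pics/s6.png',3.1)
```

```text
t 8.32 p [0.4992 0.0729 0.1577] r [-3.138e+00 -3.000e-03  2.510e-01] F [ 0.56 -5.61  0.78] w 0.0223
th 3.06 r 0.06 Ftan(resist) 5.55 Frad -1.01 Fz 0.78
(array([ 3.6, -8.2,  0.7]), None)
(array([  8.4, -15.9,   0.8]), None)
(array([ 14.2, -22.7,   0.8]), None)
(array([ 21. , -28.6,   0.8]), None)
(array([ 28.6, -33.4,   0.9]), None)
(array([ 36.8, -37. ,   0.9]), None)
(array([ 45.5, -39.4,   0.9]), None)
(array([ 54.4, -40.4,   1. ]), None)
```

View pics/s6.png

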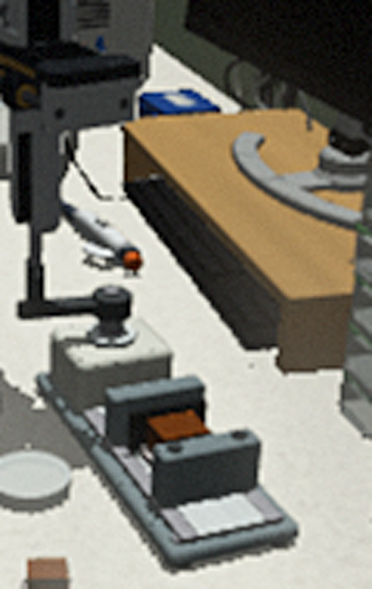

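Call:
{"fn": "play_rows", "kwargs": {
  "moves": [
    {"claw": 0.1, "linear": [3.6, -8.2, 0], "turn": [0, 0, 0]},
    {"claw": 0.1, "linear": [8.4, -15.9, 0], "turn": [0, 0, 0]},
    {"claw": 0.1, "linear": [14.2, -22.7, 0], "turn": [0, 0, 0]},
    {"claw": 0.1, "linear": [21, -28.6, 0], "turn": [0, 0, 0]},
    {"claw": 0.1, "linear": [28.6, -33.4, 0], "turn": [0, 0, 0]},
    {"claw": 0.1, "linear": [36.8, -37, 0], "turn": [0, 0, 0]},
    {"claw": 0.1, "linear": [45.5, -39.4, 0], "turn": [0, 0, 0]},
    {"claw": 0.1, "linear": [54.4, -40.4, 0], "turn": [0, 0, 0]}
  ]
}}

```text
time_s: 9.38
ee_pos: [0.5414, 0.126, 0.1576]
eef_rot: [-3.138, -0.0, 0.251]
force: [-5.5, -2.8, 3.3]
grip_width: 0.0224
```

Run:
```python
from h import *
circ(.1,8)
b=vision.camera('side');a=vision.camera('top')
crop(b,330,180,420,280,'pics/s7.png',5)
crop(a,270,130,410,220,'pics/t7.png',5)
```

```text
t 9.38 p [0.5414 0.126  0.1576] r [-3.138 -0.     0.251] F [-5.51 -2.8   3.35] w 0.0224
th 1.866 r 0.0606 Ftan(resist) 6.09 Frad -1.07 Fz 3.35
(array([6. , 0.7, 0.6]), None)
(array([12. ,  1.3,  0.6]), None)
(array([17.9,  2.5,  0.6]), None)
(array([23.6,  4.3,  0.6]), None)
(array([29.1,  6.7,  0.6]), None)
(array([34.3,  9.6,  0.6]), None)
(array([39.3, 13. ,  0.6]), None)
(array([43.8, 16.9,  0.6]), None)
```

View pics/s7.png

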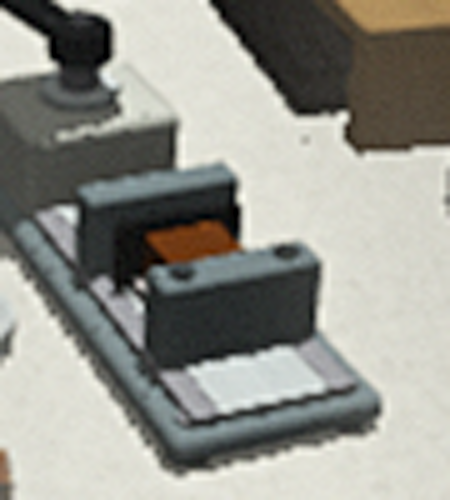

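View pics/t7.png

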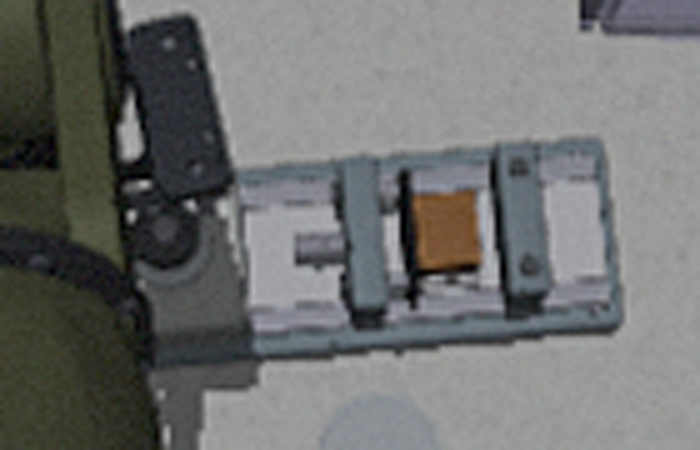

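Run:
```python
from h import *
u=np.array([.105,-.9945])
T=lambda u,v:(270+u/5,130+v/5)
f=lambda q,z:(ray('top',T(*q),z)[:2]-C)@u*1000
for q in [(410,195),(418,268)]: print('block L',f(q,.052))
for q in [(472,190),(481,266)]: print('block R',f(q,.052))
for q in [(493,155),(507,300)]: print('jaw near',f(q,.062))
for q in [(530,148),(549,295)]: print('jaw far',f(q,.062))
for q in [(401,175),(417,300)]: print('pad',f(q,.054))
```

```text
block L 117.62679455200343
block L 118.06373577890554
block R 147.2055960213018
block R 147.80131181050197
jaw near 157.67811119509238
jaw near 157.19822418377777
jaw far 175.39950625296007
jaw far 176.94289699256538
pad 114.12798029669727
pad 115.98406024315133
```

Call:
{"fn": "play_rows", "kwargs": {
  "moves": [
    {"claw": 0.1, "linear": [6, 0.7, 0], "turn": [0, 0, 0]},
    {"claw": 0.1, "linear": [12, 1.3, 0], "turn": [0, 0, 0]},
    {"claw": 0.1, "linear": [17.9, 2.5, 0], "turn": [0, 0, 0]},
    {"claw": 0.1, "linear": [23.6, 4.3, 0], "turn": [0, 0, 0]},
    {"claw": 0.1, "linear": [29.1, 6.7, 0], "turn": [0, 0, 0]},
    {"claw": 0.1, "linear": [34.3, 9.6, 0], "turn": [0, 0, 0]},
    {"claw": 0.1, "linear": [39.3, 13, 0], "turn": [0, 0, 0]},
    {"claw": 0.1, "linear": [43.8, 16.9, 0], "turn": [0, 0, 0]}
  ]
}}

```text
time_s: 10.48
ee_pos: [0.5881, 0.1208, 0.1576]
eef_rot: [-3.137, -0.001, 0.251]
force: [-5.7, 1.4, 3.3]
grip_width: 0.0222
```

Run:
```python
from h import *
circ(.1,8)
```

```text
t 10.47 p [0.5881 0.1208 0.1576] r [-3.137e+00 -1.000e-03  2.510e-01] F [-5.72  1.45  3.26] w 0.0222
th 1.067 r 0.0603 Ftan(resist) 5.71 Frad -1.49 Fz 3.26
(array([4. , 4.5, 0.6]), None)
(array([7.7, 9.2, 0.6]), None)
(array([10.9, 14.3,  0.6]), None)
(array([13.6, 19.7,  0.6]), None)
(array([15.7, 25.3,  0.5]), None)
(array([17.3, 31. ,  0.5]), None)
(array([18.3, 37. ,  0.5]), None)
(array([18.7, 42.9,  0.5]), None)
```

Call:
{"fn": "play_rows", "kwargs": {
  "moves": [
    {"claw": 0.1, "linear": [4, 4.5, 0], "turn": [0, 0, 0]},
    {"claw": 0.1, "linear": [7.7, 9.2, 0], "turn": [0, 0, 0]},
    {"claw": 0.1, "linear": [10.9, 14.3, 0], "turn": [0, 0, 0]},
    {"claw": 0.1, "linear": [13.6, 19.7, 0], "turn": [0, 0, 0]}
  ]
}}

```text
time_s: 10.98
ee_pos: [0.6058, 0.1055, 0.1576]
eef_rot: [-3.136, -0.0, 0.252]
force: [-4.9, 3.7, 3.3]
grip_width: 0.0225
```

Run:
```python
from h import *
circ(.1,4)
```

```text
t 10.97 p [0.6058 0.1055 0.1576] r [-3.136 -0.     0.252] F [-4.85  3.69  3.27] w 0.0225
th 0.675 r 0.06 Ftan(resist) 5.91 Frad -1.48 Fz 3.27
(array([2.2, 5.6, 0.6]), None)
(array([ 3.8, 11.4,  0.6]), None)
(array([ 4.9, 17.3,  0.5]), None)
(array([ 5.3, 23.2,  0.5]), None)
```

Call:
{"fn": "play_rows", "kwargs": {
  "moves": [
    {"claw": 0.1, "linear": [2.2, 5.6, 0], "turn": [0, 0, 0]},
    {"claw": 0.1, "linear": [3.8, 11.4, 0], "turn": [0, 0, 0]},
    {"claw": 0.1, "linear": [4.9, 17.3, 0], "turn": [0, 0, 0]}
  ]
}}

```text
time_s: 11.35
ee_pos: [0.6147, 0.0905, 0.1577]
eef_rot: [-3.135, -0.0, 0.252]
force: [-3.8, 5.8, 3.1]
grip_width: 0.0222
```

Run:
```python
from h import *
circ(.1,4)
a=vision.camera('top')
crop(a,270,130,410,220,'pics/t8.png',5)
```

```text
t 11.35 p [0.6147 0.0905 0.1577] r [-3.135 -0.     0.252] F [-3.77  5.84  3.07] w 0.0222
th 0.384 r 0.06 Ftan(resist) 6.83 Frad -1.31 Fz 3.07
(array([0.4, 6. , 0.6]), None)
(array([ 0.3, 12. ,  0.6]), None)
(array([-0.4, 17.9,  0.5]), None)
(array([-1.7, 23.8,  0.5]), None)
```

View pics/t8.png

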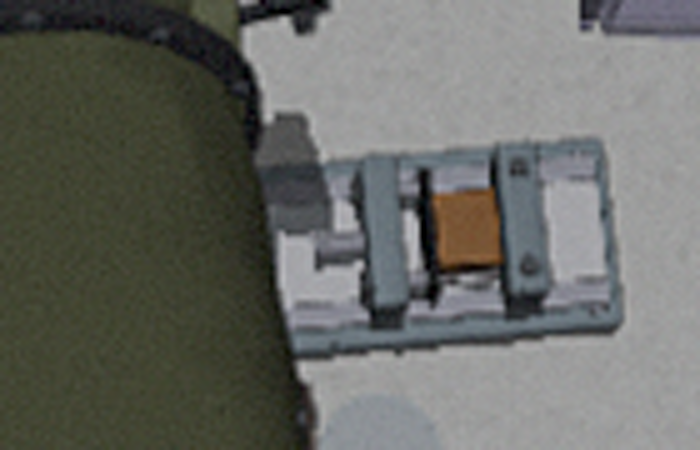

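Call:
{"fn": "play_rows", "kwargs": {
  "moves": [
    {"claw": 0.1, "linear": [0.4, 6, 0], "turn": [0, 0, 0]},
    {"claw": 0.1, "linear": [0.3, 12, 0], "turn": [0, 0, 0]}
  ]
}}

```text
time_s: 11.65
ee_pos: [0.6181, 0.079, 0.1577]
eef_rot: [-3.134, -0.001, 0.252]
force: [-1.7, 5.8, 2.7]
grip_width: 0.0222
```

Run:
```python
from h import *
circ(.1,4)
```

```text
t 11.65 p [0.6181 0.079  0.1577] r [-3.134e+00 -1.000e-03  2.520e-01] F [-1.73  5.83  2.73] w 0.0222
th 0.184 r 0.0601 Ftan(resist) 6.05 Frad -0.64 Fz 2.73
(array([-0.8,  6. ,  0.6]), None)
(array([-2.1, 11.8,  0.6]), None)
(array([-4. , 17.5,  0.5]), None)
(array([-6.4, 23. ,  0.5]), None)
```

Call:
{"fn": "play_rows", "kwargs": {
  "moves": [
    {"claw": 0.1, "linear": [-0.8, 6, 0], "turn": [0, 0, 0]},
    {"claw": 0.1, "linear": [-2.1, 11.8, 0], "turn": [0, 0, 0]}
  ]
}}

```text
time_s: 11.9
ee_pos: [0.6189, 0.0678, 0.1577]
eef_rot: [-3.132, -0.001, 0.253]
force: [-0.8, 7.6, 2.0]
grip_width: 0.0221
```

Run:
```python
from h import *
circ(.1,4)
a=vision.camera('top');b=vision.camera('side')
crop(a,340,150,390,210,'pics/t9.png',9)
crop(b,330,180,420,280,'pics/s9.png',5)
```

```text
t 11.9 p [0.6189 0.0678 0.1577] r [-3.132e+00 -1.000e-03  2.530e-01] F [-0.8   7.55  2.04] w 0.0221
th -0.003 r 0.0599 Ftan(resist) 7.55 Frad -0.82 Fz 2.04
(array([-1.7,  5.7,  0.6]), None)
(array([-4.1, 11.3,  0.5]), None)
(array([-7. , 16.5,  0.5]), None)
(array([-10.4,  21.4,   0.4]), None)
```

View pics/t9.png

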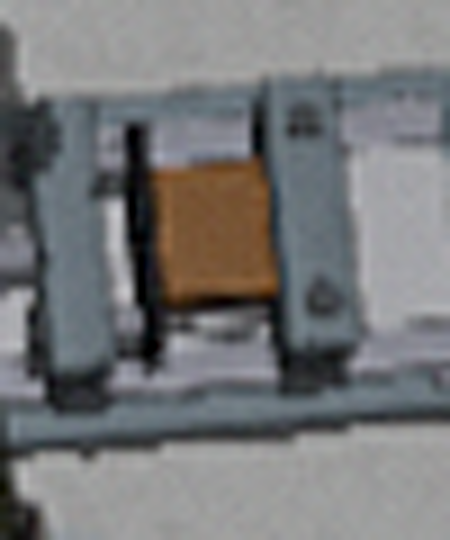

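View pics/s9.png

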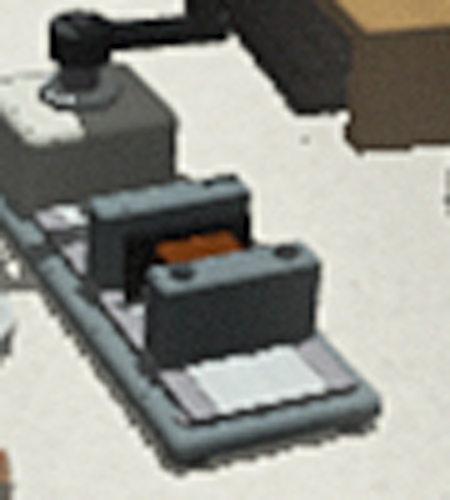

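Call:
{"fn": "play_rows", "kwargs": {
  "moves": [
    {"claw": 0.1, "linear": [-1.7, 5.7, 0], "turn": [0, 0, 0]},
    {"claw": 0.1, "linear": [-2.9, 8.5, 0], "turn": [0, 0, 0]}
  ]
}}

```text
time_s: 12.25
ee_pos: [0.6183, 0.0593, 0.1577]
eef_rot: [-3.131, -0.002, 0.253]
force: [0.7, 6.9, 2.0]
grip_width: 0.0222
```

Run:
```python
from h import *
circ(.1,4)
```

```text
t 12.25 p [0.6183 0.0593 0.1577] r [-3.131e+00 -2.000e-03  2.530e-01] F [0.68 6.95 2.05] w 0.0222
th -0.145 r 0.06 Ftan(resist) 6.97 Frad -0.33 Fz 2.05
(array([-2.6,  5.4,  0.6]), None)
(array([-5.7, 10.5,  0.6]), None)
(array([-9.3, 15.3,  0.5]), None)
(array([-13.4,  19.7,   0.5]), None)
```

Call:
{"fn": "play_rows", "kwargs": {
  "moves": [
    {"claw": 0.1, "linear": [-1.9, 4.1, 0], "turn": [0, 0, 0]},
    {"claw": 0.1, "linear": [-4, 7.8, 0], "turn": [0, 0, 0]}
  ]
}}

```text
time_s: 12.5
ee_pos: [0.6166, 0.0518, 0.1577]
eef_rot: [-3.13, -0.004, 0.253]
force: [1.7, 8.5, 1.1]
grip_width: 0.0227
```

Run:
```python
from h import *
circ(.1,2)
a=vision.camera('top');b=vision.camera('side')
crop(a,340,150,390,210,'pics/t10.png',9)
st()
```

```text
t 12.5 p [0.6166 0.0518 0.1577] r [-3.13  -0.004  0.253] F [1.68 8.52 1.11] w 0.0227
th -0.274 r 0.0598 Ftan(resist) 8.66 Frad -0.69 Fz 1.11
(array([-3.1,  5.1,  0.6]), None)
(array([-6.9,  9.8,  0.5]), None)
t 12.6 p [0.6165 0.0515 0.1577] r [-3.13  -0.004  0.253] F [1.3  6.85 0.93] w 0.0224
```

View pics/t10.png

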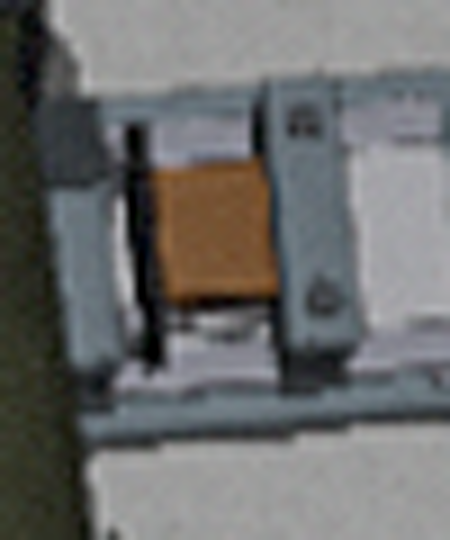

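Call:
{"fn": "play_rows", "kwargs": {
  "moves": [
    {"claw": 0.1, "linear": [0, 0, 0], "turn": [0, 0, 0.15]},
    {"claw": 0.1, "linear": [0, 0, 0], "turn": [0, 0, 0.3]},
    {"claw": 0.1, "linear": [0, 0, 0], "turn": [0, 0, 0.45]},
    {"claw": 0.1, "linear": [0, 0, 0], "turn": [0, 0, 0.52]},
    {"claw": 0.1, "linear": [0, 0, 0], "turn": [0, 0, 0.52]}
  ]
}}

```text
time_s: 13.22
ee_pos: [0.6166, 0.052, 0.1577]
eef_rot: [-3.129, 0.002, -0.266]
force: [0.5, 5.2, 0.2]
grip_width: 0.0227
```

Run:
```python
from h import *
o=st(); print(o['qpos'].round(2))
circ(.1,1)
b=vision.camera('side')
crop(b,310,90,430,280,'pics/s11.png',3.1)
d=np.array([np.cos(-.275),np.sin(-.275)])
p=o['ee_pos']
for a in np.arange(1.37,-.01,-.2): 
    q=p.copy(); k=50e-3*np.cos(a); q[:2]-=k*d; q[2]=p[2]-.05*(1-np.sin(a)); print(round(a,2),to(q)[0])
q=p.copy(); q[:2]-=.05*d; q[2]-=.05; print(to(q))
```

```text
t 13.22 p [0.6166 0.052  0.1577] r [-3.129e+00  2.000e-03 -2.660e-01] F [0.54 5.25 0.18] w 0.0227
[0.02 0.49 1.37 0.01 1.28 1.85]
t 13.22 p [0.6166 0.052  0.1577] r [-3.129e+00  2.000e-03 -2.660e-01] F [0.54 5.25 0.18] w 0.0227
th -0.271 r 0.0598 Ftan(resist) 5.2 Frad -0.89 Fz 0.18
(array([-0.1,  6. ,  0.6]), None)
1.37 [-10.   -0.1   1. ]
1.17 [-19.5  -0.2   4. ]
0.97 [-28.2  -0.2   8.8]
0.77 [-35.8  -0.2  15.2]
0.57 [-42.   -0.1  23.1]
0.37 [-46.5  -0.1  32. ]
0.17 [-49.2   0.   41.6]
(array([-49.9,   0.1,  50.1]), None)
```

View pics/s11.png

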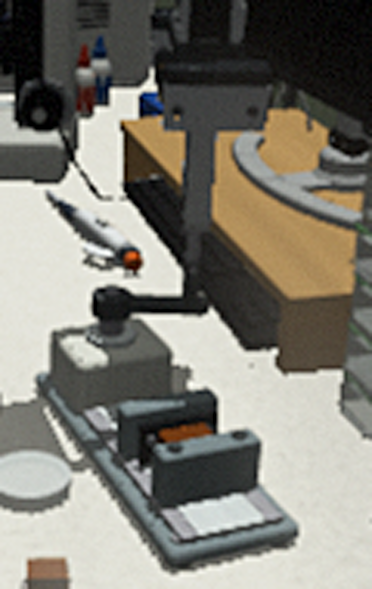

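Call:
{"fn": "play_rows", "kwargs": {
  "moves": [
    {"claw": 0.1, "linear": [-10, 0, 1], "turn": [0, 0, 0]},
    {"claw": 0.1, "linear": [-19.5, 0, 4], "turn": [0, 0, 0]},
    {"claw": 0.1, "linear": [-28.2, 0, 8.8], "turn": [0, 0, 0]},
    {"claw": 0.1, "linear": [-35.8, 0, 15.2], "turn": [0, 0, 0]},
    {"claw": 0.1, "linear": [-42, 0, 23.1], "turn": [0, 0, 0]},
    {"claw": 0.1, "linear": [-46.5, 0, 32], "turn": [0, 0, 0]},
    {"claw": 0.1, "linear": [-49.2, 0, 41.6], "turn": [0, 0, 0]},
    {"claw": 0.1, "linear": [-49.9, 0, 50], "turn": [0, 0, 0]}
  ]
}}

```text
time_s: 14.28
ee_pos: [0.568, 0.0664, 0.1074]
eef_rot: [-3.128, 0.003, -0.263]
force: [1.7, 6.6, 5.1]
grip_width: 0.0219
```

Run:
```python
from h import *
o=st()
b=vision.camera('side')
crop(b,310,90,430,280,'pics/s12.png',3.1)
```

```text
t 14.28 p [0.568  0.0664 0.1074] r [-3.128e+00  3.000e-03 -2.630e-01] F [1.68 6.64 5.15] w 0.0219
```

View pics/s12.png

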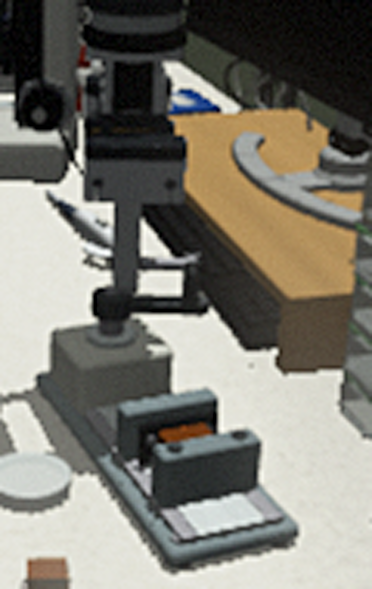

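Call:
{"fn": "play_rows", "kwargs": {
  "moves": [
    {"claw": 0.1, "linear": [0, 0, 1], "turn": [0, 0, 0]},
    {"claw": 0.1, "linear": [0, 0, 1], "turn": [0, 0, 0]},
    {"claw": 0.4, "linear": [0, 0, 1], "turn": [0, 0, 0]},
    {"claw": 0.8, "linear": [0, 0, 0], "turn": [0, 0, 0]},
    {"claw": 0.8, "linear": [0, 0, 0], "turn": [0, 0, 0]},
    {"claw": 0.8, "linear": [0, 0, 0], "turn": [0, 0, 0]},
    {"claw": 0.8, "linear": [0, 0, 0], "turn": [0, 0, 0]}
  ]
}}

```text
time_s: 15.2
ee_pos: [0.568, 0.0663, 0.1068]
eef_rot: [-3.128, 0.003, -0.263]
force: [-0.7, 0.7, 0.3]
grip_width: 0.0686
```

Call:
{"fn": "play_rows", "kwargs": {
  "moves": [
    {"claw": 0.8, "linear": [0, 0, -20], "turn": [0, 0, 0]},
    {"claw": 0.8, "linear": [0, 0, -50], "turn": [0, 0, 0]},
    {"claw": 0.8, "linear": [0, 0, -90], "turn": [0, 0, 0]},
    {"claw": 0.8, "linear": [-50, 0, -120], "turn": [0, 0, 0]},
    {"claw": 0.8, "linear": [-100, 0, -120], "turn": [0, 0, 0]},
    {"claw": 0.8, "linear": [-150, 0, -120], "turn": [0, 0, 0]},
    {"claw": 0.8, "linear": [-180, 0, -120], "turn": [0, 0, 0]},
    {"claw": 0.8, "linear": [-180, 0, -120], "turn": [0, 0, 0]}
  ]
}}

```text
time_s: 16.2
ee_pos: [0.3931, 0.1119, 0.2278]
eef_rot: [-3.127, 0.001, -0.262]
force: [0.3, 0.1, 0.5]
grip_width: 0.0751
```

Run:
```python
from h import *
o=st()
a=vision.camera('top');b=vision.camera('side')
crop(b,310,140,430,280,'pics/s13.png',4.2)
crop(a,270,130,410,220,'pics/t13.png',5.5)
```

```text
t 16.2 p [0.3931 0.1119 0.2278] r [-3.127e+00  1.000e-03 -2.620e-01] F [0.27 0.12 0.46] w 0.0751
```

View pics/s13.png

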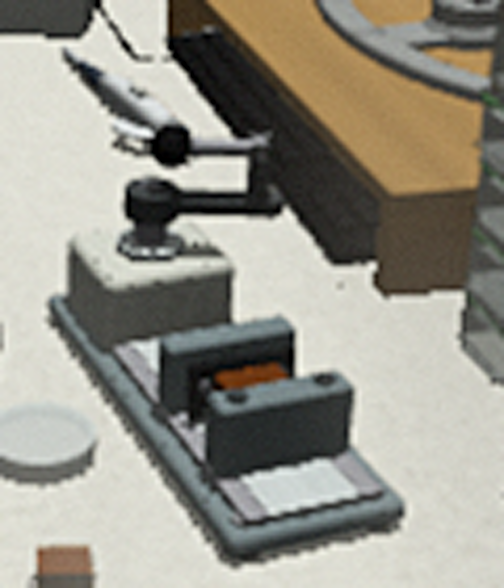

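View pics/t13.png

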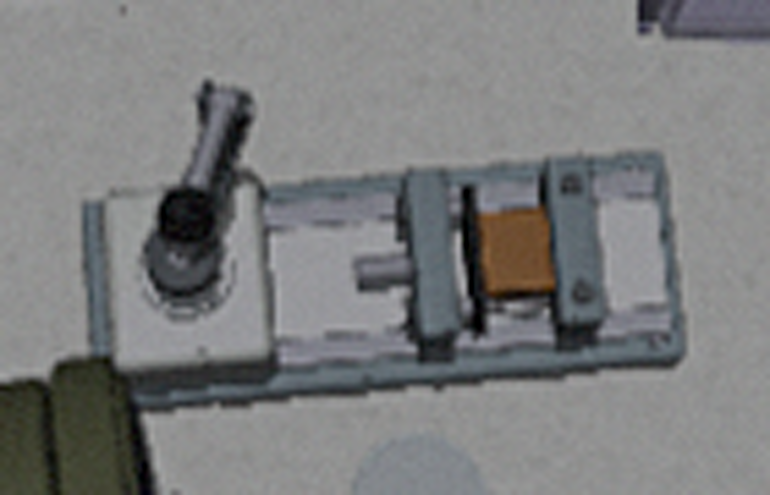

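Run:
```python
from h import *
T=lambda u,v:(270+u/5.5,130+v/5.5)
S=lambda u,v:(310+u/4.2,140+v/4.2)
k=tri(S(171,145),T(186,213));p=tri(S(262,148),T(226,97));print(k,p,np.arctan2(*(p-k)[[1,0]]))
a=cv2.imread('pics/top0.png');b=vision.camera('top')
# subpixel: jaw right edge & pad left edge along a row in both pictures
for y in (168,186):
  print(y,a[y,325:345].mean(1).round().astype(int)); print(y,b[y,343:365].mean(1).round().astype(int))
```

```text
[0.56946625 0.06321056 0.12600034] [0.6181401  0.04841775 0.12557927] -0.29504652245052504
168 [ 47  92  98  95  95  92  91  85  94 107 114 105  14  19  72 125 120 120
 117 122]
168 [ 59  71 109 102 105 102 104 103  95 116  98  23  22  50 101 118 121 108
  82  77  63  68]
186 [ 74  41  71 106  96  94  99  95  81  74 113 109 117 112   2  31  97 147
 140 142]
186 [129  46  59  90 117 111 109 106 103  92  79 109  93  26  22  49  80  52
  74 120 119 116]
```

```bash
python3 -c "
from station import hand_in
print(hand_in())"
```

```text
the job is handed in; nothing more can be done
None
```

The block is clamped against the far jaw, the handle is folded flat over the hub, and I have handed the job in. It was done at about 16 s on the robot's clock.

**What I did:** I gripped the ball knob across the arm and swung the handle upright. I then cranked about 6.9 rad clockwise, rotated the grip in line with the arm, folded the handle back down, opened the gripper and withdrew.

**Resistance:** The tangential force at the knob was about 6 N in free turning and 8.7 N at the end, a rise of about 2.7 N, or roughly 24 N of clamping. Single readings varied by about 0.5 N, which is about 5 N of clamping.

**Pad compression in the pictures:**
- Comparing jaw travel with pad travel gave about 3.1 mm, or 25 N.
- A coarser comparison of pixel edges from the start and end pictures gave about 3.8 mm, or 31 N, with about 8 N of uncertainty.

These disagree slightly on whether the clamp is in the 20–30 N band, but all are within 10–50 N.

**Final pictures:** The block touches both the pad and the far jaw. The knob measures 126 mm high and the pivot about the same, so the handle lies flat. The robot is clear of everything and the wrist force is about 0 N.

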